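Find the heavier microscope lens and show it to the inspection camera

TASK

Press the pedal switch down to its stop with the gripper to wake the inspection camera, and let it come up again. Then lift the left and after it the right of the two look-alike lens barrels clear of the tray to feel which is heavier, setting a barrel back upright in the brass ring it came from before you take the other; set them down, do not drop or tip them. Finish while holding the heavier barrel upright and still over the middle of the camera's round stage, its centre level with the camera lens, with the lighter one in its own ring and everything else left alone.

Things in the scene. Friction and masses are not known exactly. Their poses are not given: they have to be found in the camera images.
- pedal (a joint): pedal switch at the robot's right: ribbed bare-metal plate 112 x 84 x 6 mm on a black base 135 x 100 mm, hinged along its far edge, sloping up towards the robot. 0 = up at rest, 0.20 rad = down at its stop; a spring returns it. At the press point 5 N starts it, 9 N holds it at the stop; it counts as down beyond 0.17 rad for 0.2 s
- pedal_press (a point): the point to press, on the plate's top surface near its raised edge, 85 mm from the hinge line and in the middle of the width; about 45 mm above the bench at rest, it moves with the plate and sinks about 17 mm to the stop. Its x axis points horizontally from the raised edge to the hinge when the plate is at rest
- tray: fixed tray 200 (x) by 300 mm (y), black frame 18 mm high and 14 wide, dark blue felt floor 6 mm above the bench; origin at the centre of its underside, y axis to the robot's left. Two fixed brass rings on the felt (inner diameter 56, outer 64, 5 mm high) at x = 0, y = +70 mm (left) and -70 mm (right) are the seats of the lens barrels
- seat_left_center (a point): centre of the left brass ring (robot's left, +y), on the felt, 6 mm above the bench
- seat_right_center (a point): centre of the right brass ring (robot's right, -y), on the felt, 6 mm above the bench
- lens_a_center (a point): centre (half-way up) of one of two identical-looking lens barrels: upright cylinder, diameter 46, height 60 mm, bare metal with a black band, standing in one of the rings, centre 36 mm above the bench. z is its axis. Either barrel may stand left or right. The heavier weighs at least 1.5 N more than the lighter; both weigh between 1 and 5 N
- lens_b_center (a point): centre of the other lens barrel, same size and looks (diameter 46, height 60 mm), standing in the other ring
- camera: fixed inspection camera at the robot's left: black base with a cream round stage (diameter 68, top 14 mm above the bench) and, beyond it in the body's +y, a cream head 64 mm wide, top at 182 mm. Its lens axis is level, 150 mm above the bench, looking along -y across the stage; its front is 80 mm from the stage's axis. Origin on the bench under the middle of the stage, nothing stands above the stage
- view_point (a point): the point at which the held barrel's centre is to be: on the lens axis straight above the middle of the round stage, 150 mm above the bench, 136 mm above the stage. Axes as camera
- knife: bystander: yellow utility knife, 140 mm handle, lying beyond the tray; leave it alone
- jar: bystander: small clear jar, diameter 38, height 34 mm, beyond the pedal; leave it alone
- tin: bystander: flat round brass tin, diameter 58, height 24 mm, beyond the tray to the left; leave it alone
Mind the look-alikes: they are no part of the job. What is shaped like the part that bears lens_b_center but brown, green or red is not meant.

How it is judged:
On the way, in this order (a step that is already met when the one before it is completed fails the run):
1. the pedal is pressed down to its stop with the gripper (value of joint pedal above 0.17 rad and contact force between pedal and the fingers above 1 N), for 0.2 s.
2. the pedal is up again and the left barrel is lifted clear of the tray, the right one still in its ring (((height (world z) of lens_a_center above 0.075 m and distance of lens_b_center from where it was at the start of the episode below 0.02 m and height (world z) of lens_b_center below 0.04 m and y of lens_b_center in the frame of tray below 0 m and value of joint pedal below 0.05 rad) or (height (world z) of lens_b_center above 0.075 m and distance of lens_a_center from where it was at the start of the episode below 0.02 m and height (world z) of lens_a_center below 0.04 m and y of lens_a_center in the frame of tray below 0 m and value of joint pedal below 0.05 rad))), for 0.3 s.
3. the right barrel is lifted clear of the tray, the left one back in its ring (((height (world z) of lens_a_center above 0.075 m and distance of lens_b_center from where it was at the start of the episode below 0.02 m and height (world z) of lens_b_center below 0.04 m and y of lens_b_center in the frame of tray above 0 m and value of joint pedal below 0.05 rad) or (height (world z) of lens_b_center above 0.075 m and distance of lens_a_center from where it was at the start of the episode below 0.02 m and height (world z) of lens_a_center below 0.04 m and y of lens_a_center in the frame of tray above 0 m and value of joint pedal below 0.05 rad))), for 0.3 s.
At the end, for the whole second after the job is handed in: The fingers hold the heavier barrel still, tilted under 0.2 rad, its centre within 22 mm of the view point; the lighter stands upright and untouched within 15 mm of its start, loading the tray with under 2.6 N (only the lighter does); pedal up (under 0.05 rad); knife, jar and tin moved under 30 mm (((distance between lens_a_center and view_point below 0.022 m and angle between lens_a_center's own z axis and vertical below 0.2 rad and linear speed of each of lens_a, lens_b below 0.03 m/s and contact force between lens_a and the fingers above 2 N and contact force between lens_a and camera below 0.1 N and distance of lens_b_center from where it was at the start of the episode below 0.015 m and angle between lens_b_center's own z axis and vertical below 0.1 rad and height (world z) of lens_b_center below 0.04 m and contact force between lens_b and the fingers below 0.1 N and contact force between lens_b and tray between 0.5 and 2.6 N) or (distance between lens_b_center and view_point below 0.022 m and angle between lens_b_center's own z axis and vertical below 0.2 rad and linear speed of each of lens_b, lens_a below 0.03 m/s and contact force between lens_b and the fingers above 2 N and contact force between lens_b and camera below 0.1 N and distance of lens_a_center from where it was at the start of the episode below 0.015 m and angle between lens_a_center's own z axis and vertical below 0.1 rad and height (world z) of lens_a_center below 0.04 m and contact force between lens_a and the fingers below 0.1 N and contact force between lens_a and tray between 0.5 and 2.6 N)) and value of joint pedal below 0.05 rad and distance of each of knife, jar, tin from where it was at the start of the episode below 0.03 m); the arm keeps its last pose, push and grip.
It fails at once if a lens barrel is dropped: falls free faster than 0.6 m/s ((contact force between lens_a and anything else below 0.01 N and linear speed of lens_a above 0.6 m/s) or (contact force between lens_b and anything else below 0.01 N and linear speed of lens_b above 0.6 m/s)).
It fails at once if a lens barrel is tipped by more than 0.6 rad (angle between any of lens_a_center, lens_b_center's own z axis and vertical above 0.6 rad).
It fails at once if the knife, jar or tin is moved by more than 30 mm (distance of any of knife, jar, tin from where it was at the start of the episode above 0.03 m).
It also fails if it takes over 72 s, if anything falls off the work surface, if the arm or the gripper's body presses on something with over 40 N, if the wrist force passes 120 N, or if a joint passes its speed limit or range.

ROBOT

A 7-joint arm with a two-finger parallel gripper is mounted at the origin on the work surface. World frame = base frame: x ahead of the robot, y to its left, z up, the work surface at z = 0. Lengths are in m, angles in rad, forces in N, time in s.
With the tool pointing down it reaches from about 0.4 to 0.85 m from the base axis. Payload 10.4 kg.
Tool frame: the origin (TCP) lies between the finger pads; the fingertips stand 17 mm ahead of it and the grasp point (between the pads) lies 2 mm behind it; z points along the fingers, y is the direction in which the jaws open and shut (so a half turn about z gives the same grasp; the last joint's range is limited). The gripper opens to 87 mm and grips with 3 to 60 N. Pads are 19 mm wide; open, the fingers measure 117 mm over their backs; the gripper's body (75 mm by 190 mm) begins 51 mm behind the grasp point.
Start: joints at [1.14, 0.332, -0.065, 1.46, 0.022, 1.35, -0.088], TCP at [0.248, -0.574, 0.24] pointing down, gripper open.
Joint ranges: [-2.6, 2.6], [-0.5, 2.12], [-1.47, 1.34], [0.16, 2.42], [-1.27, 4.41], [0.06, 2.06], [-2.6, 2.6]. Speed limits (rad/s): [2.22, 2.22, 2.79, 2.79, 3.14, 3.14, 3.14].

INTERFACE

Orientations are given as a rotation vector (axis times angle).
In Python, from plant import bot gives the robot as it stands. Calls block until the motion is done:
- bot.move_ptp(position, orientation): joint-space move of the TCP to a pose.
- bot.move_linear(position, orientation=None, speed=0.15, force_limit=None): straight line of the TCP; orientation=None keeps the orientation; speed is the mean speed in m/s. With force_limit (N) it stops when the force on the tool has changed by that much, and returns True; else False.
- bot.goto_joints(angles): joint-space move.
- bot.set_gripper(opening, squeeze=None): finger opening in m; squeeze is the grip in N (None keeps the last); returns when the fingers have stopped.
- bot.sleep(seconds).
- bot.ik(position, orientation): joint angles nearest the present ones, or None.
- bot.read_state(): the state.
- bot.read_camera(name): name is "scene" or "top" or "wrist"; returns (picture, depth): 384x512x3 uint8, red, green, blue; 384x512 float32, m along the optical axis (not along the pixel's ray), 0 where there is no reading.
- bot.camera_model(name): a dict with "fx", "fy", "cx", "cy" (pixels), "rvec" (rotation vector, rad) and "tvec" (3), from world to camera coordinates, as OpenCV has them; the wrist camera has in their place "hand_eye" (4x4, takes a point from camera to tool coordinates, whose origin is the TCP and whose axes are the flange's). Camera axes: x right, y down, z forward; pixel columns grow to the right and rows downward; lengths in m; the calibration is good to about 2 mm. The wrist camera is an equidistant fisheye: a pixel r from the principal point sees the ray r / f radians off the axis. A picture is of the moment at which its call begins: read the wrist's pose just before it. camera_model takes no time and is no camera call.
A pose or a line that the arm cannot do raises bot.IKError and nothing moves.
- bot.close_job(): hands the job in, once; it reports no verdict.
Trained networks look in the newest picture that a camera, given by its name, has taken for a name from the list of things; names that differ only in an ending like _2 or _b are one class to them, and where a whole thing is asked for, a point or a joint stands for the part that bears it (a point fixed in the world has none). Each returns a list of dicts, best first, with "p" (0 to 1); they miss things now and then, are a little off and sometimes report something else, mostly with a low value. They report only what shows in the picture. A call takes as long as a camera call. They do not tell look-alikes from the thing itself.
- bot.recognise(camera, target): "at" ([column, row] in pixels, amid what is visible of it).
- bot.silhouettes(camera, target): "mask" (384x512 bool, what is visible of it) and "at" ([column, row] in pixels, amid what is visible of it).
- bot.place_of(camera, target): "at" ([column, row] in pixels: a listed point, or the origin of a listed thing).
The state is a dict: "time": time; "qpos": joint angles; "qd": joint speeds; "effort": joint torques, N m; "position": TCP position; "tool_rot": TCP orientation; "contact_force": force on the tool from outside, world axes, zero at the start; "ft_torque": the same for the moment, N m; "grip_width": finger opening in m.
Only numpy, scipy, OpenCV 4.12 (cv2) and the standard library are available. Lean on these libraries where they do the work, as an engineer would, in place of code of your own. Each camera call takes 0.05 s, during which the arm holds its last target.

## Working session

There is one attempt and no reset: what is moved stays moved. The work goes in short steps, each a Python script; the robot and the scene stay as the last script left them, time stands still between calls to the robot, and variables do not carry over. Pictures are saved under pics/ and viewed, and the job is handed in when it is done.

```bash
ls; mkdir -p pics; python3 - <<'E'
from plant import bot
import cv2,numpy as np
print(bot.read_state())
for n in ["scene","top"]:
    im,d=bot.read_camera(n); cv2.imwrite(f"pics/{n}0.png",im[:,:,::-1]); np.savez(f"{n}0.npz",im=im,d=d)
    print(n,bot.camera_model(n))
    for t in ["pedal_press","lens_a_center","tray","camera","view_point","seat_left_center","seat_right_center","pedal","jar","knife","tin"]:
        print(t,[(np.round(r["at"],1).tolist(),round(float(r["p"]),2)) for r in bot.place_of(n,t)])
print(bot.camera_model("wrist"))
print(bot.read_state()["time"])
E
```

```text
pics
{'time': 0.0, 'qpos': array([ 1.14042435,  0.33285154, -0.06471956,  1.46091519,  0.02160724,
        1.34989438, -0.08847163]), 'qd': array([ 0.00155186, -0.00084017,  0.00064602, -0.00048983, -0.00022412,
        0.00057614,  0.00217189]), 'effort': array([ 5.26496240e-05, -6.23240876e+01,  2.52098119e-02, -3.89899743e+01,
       -6.11193851e-02,  3.97555938e-02,  1.54220197e-04]), 'position': array([ 0.24771887, -0.5734302 ,  0.23877914]), 'tool_rot': array([-3.07519718e+00, -6.35934881e-01,  5.33969625e-04]), 'contact_force': array([ 0.0816248 ,  0.78898762, -0.54099706]), 'ft_torque': array([ 0.01391057,  0.0483472 , -0.00839174]), 'grip_width': 0.08669105825755749}
scene {'fx': 416.25568174575096, 'fy': 416.25568174575096, 'cx': 252.5152371600257, 'cy': 194.01064383967437, 'rvec': array([ 1.49452664,  2.11961457, -0.85152416]), 'tvec': array([ 0.22740629, -0.32567187,  1.48296842])}
pedal_press [([147.1, 157.9], 0.63)]
lens_a_center [([256.1, 210.7], 0.7)]
tray [([134.1, 226.6], 0.59)]
camera [([403.7, 246.0], 0.85)]
view_point []
seat_left_center [([307.3, 227.8], 0.68)]
seat_right_center [([258.5, 219.0], 0.61), ([403.0, 241.7], 0.59)]Traceback (most recent call last):
  File "<stdin>", line 8, in <module>
ValueError: it knows: camera, jar, knife, lens_a_center, lens_b_center, pedal_press, seat_left_center, seat_right_center, tin, tray, view_point
```

```bash
python3 - <<'E'
from plant import bot
import cv2,numpy as np
for n in ["top"]:
    im,d=bot.read_camera(n); cv2.imwrite(f"pics/{n}0.png",im[:,:,::-1]); np.savez(f"{n}0.npz",im=im,d=d)
    print(n,bot.camera_model(n))
    for t in ["pedal_press","lens_a_center","tray","camera","view_point","seat_left_center","seat_right_center","jar","knife","tin"]:
        print(t,[(np.round(r["at"],1).tolist(),round(float(r["p"]),2)) for r in bot.place_of(n,t)])
print(bot.camera_model("wrist"))
print(bot.read_state()["time"])
E
```

```text
top {'fx': 369.30903193722247, 'fy': 369.30903193722247, 'cx': 256.2407391497073, 'cy': 199.15321038157194, 'rvec': array([ 2.1600151 , -2.13834874,  0.13062973]), 'tvec': array([-0.01899528,  0.60269284,  0.97620587])}
pedal_press [([391.1, 238.8], 0.75), ([231.4, 129.4], 0.64)]
lens_a_center [([258.7, 210.1], 0.5)]
tray [([235.5, 211.8], 0.94)]
camera [([128.3, 226.7], 0.73)]
view_point [([103.3, 220.7], 0.57)]
seat_left_center [([210.0, 215.5], 0.91)]
seat_right_center [([257.9, 207.9], 0.59)]
jar [([363.5, 162.5], 0.46)]
knife [([230.7, 130.7], 0.64)]
tin [([159.6, 158.1], 0.81)]
{'fx': 297.3186396354542, 'fy': 297.3186396354542, 'cx': 252.54698357088364, 'cy': 184.91170134092857, 'hand_eye': array([[ 4.41767057e-04, -9.55870690e-01, -2.93787386e-01,
         8.19426986e-02],
       [ 9.99999891e-01,  3.78314328e-04,  2.72807599e-04,
        -2.95505635e-04],
       [-1.49624810e-04, -2.93787475e-01,  9.55870754e-01,
        -1.44595002e-01],
       [ 0.00000000e+00,  0.00000000e+00,  0.00000000e+00,
         1.00000000e+00]])}
0.95
```

View pics/scene0.png

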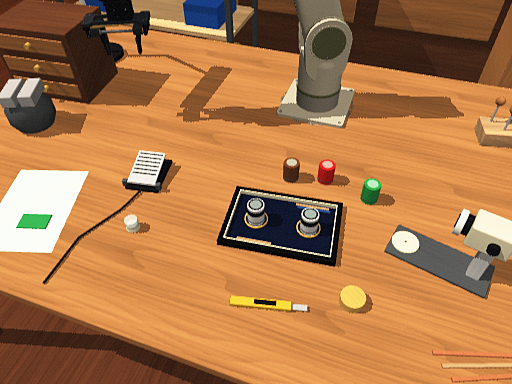

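View pics/top0.png

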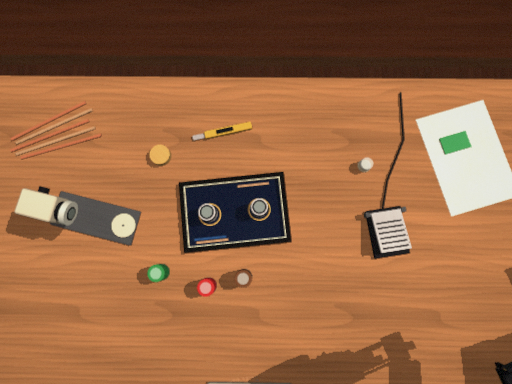

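The top view shows the bare-metal barrels in the tray's rings at about (209,213) left and (259,208) right. The brown (243,278), red (205,287) and green (157,273) barrels outside the tray are look-alikes. The pedal is at (388,232), and the stage is the disc at (123,225). Next I'll localise these and confirm with a crop.

```bash
cat > h.py <<'E'
import cv2,numpy as np
from plant import bot
from scipy.spatial.transform import Rotation as R
M={n:bot.camera_model(n) for n in("top","scene")}
def px2w(n,u,v,d=None,z=None):
    m=M[n];Rm=R.from_rotvec(m["rvec"]).as_matrix();t=np.asarray(m["tvec"])
    u=np.atleast_1d(u).astype(float);v=np.atleast_1d(v).astype(float)
    ray=np.stack([(u-m["cx"])/m["fx"],(v-m["cy"])/m["fy"],np.ones_like(u)],-1)
    if d is None:
        c=-Rm.T@t; w=ray@Rm; d=(z-c[2])/w[:,2]; return c+w*d[:,None]
    return (ray*np.asarray(d)[:,None]-t)@Rm
def cloud(n,im,d):
    v,u=np.mgrid[0:384,0:512]
    return px2w(n,u.ravel(),v.ravel(),d.ravel()).reshape(384,512,3)
E
python3 - <<'E'
from h import *
np.set_printoptions(precision=4,suppress=True)
for n in("top","scene"):
    f=np.load(n+"0.npz");im,d=f["im"],f["d"];P=cloud(n,im,d);P[d==0]=np.nan
    print(n,"bench z", np.nanmedian(P[...,2]))
    def box(c,r,zl,zh):
        m=(np.hypot(P[...,0]-c[0],P[...,1]-c[1])<r)&(P[...,2]>zl)&(P[...,2]<zh);return m
    seeds={"L":px2w(n,*( (209,213) if n=="top" else (310,212)),z=.066)[0],"Rr":px2w(n,*((259,208) if n=="top" else (256,203)),z=.066)[0]}
    for k,s in seeds.items():
        m=box(s,.045,.055,.08);q=P[m][:,:2]
        print(k,"seed",s,"n",m.sum(),"mean top",P[m].mean(0),"minrect",cv2.minEnclosingCircle(q.astype(np.float32)))
    sd=px2w(n,*((123,225) if n=="top" else (405,241)),z=.014)[0]
    hsv=cv2.cvtColor(im,cv2.COLOR_RGB2HSV)
    m=(np.hypot(P[...,0]-sd[0],P[...,1]-sd[1])<.06)&(hsv[...,2]>150)&(P[...,2]<.03)&(P[...,2]>.0085)
    m&=(im[...,2]>110)
    print("stage",sd,m.sum(),P[m].mean(0),cv2.minEnclosingCircle(P[m][:,:2].astype(np.float32)))
    pd=px2w(n,*((388,232) if n=="top" else (148,170)),z=.04)[0]
    m=box(pd,.09,.01,.07); 
    print("pedal",pd,m.sum(),"x",[np.percentile(P[m][:,i],[0,5,50,95,100]) for i in range(3)], cv2.minAreaRect(P[m][:,:2].astype(np.float32)))
    mm=box(pd,.075,.022,.07); q=P[mm];A=np.c_[q[:,:2],np.ones(len(q))];c,*_=np.linalg.lstsq(A,q[:,2],rcond=None);print("plane",c,np.abs(A@c-q[:,2]).mean(),cv2.minAreaRect(q[:,:2].astype(np.float32)))
    # tray
    tc=px2w(n,*((235,212) if n=="top" else (280,225)),z=.018)[0]
    m=box(tc,.22,.011,.03)&(im.sum(2)<120); print("tray",tc,m.sum(),cv2.minAreaRect(P[m][:,:2].astype(np.float32)))
f=np.load("top0.npz")["im"]
a=cv2.resize(f[165:305,140:300],None,fx=4.5,fy=4,interpolation=cv2.INTER_CUBIC);cv2.imwrite("pics/crop1.png",a[:,:,::-1])
a=cv2.resize(f[190:270,340:430],None,fx=6,fy=6,interpolation=cv2.INTER_CUBIC);cv2.imwrite("pics/crop2.png",a[:,:,::-1])
E
```

```text
top bench z -0.000788062886749114
L seed [0.5609 0.1124 0.066 ] n 237 mean top [0.5635 0.1179 0.0657] minrect ((0.5640525221824646, 0.11862882971763611), 0.023028217256069183)
Rr seed [ 0.5756 -0.0208  0.066 ] n 235 mean top [ 0.5781 -0.0212  0.0661] minrect ((0.5789073705673218, -0.02086169272661209), 0.023090368136763573)
stage [0.5296 0.36   0.014 ] 454 [0.5298 0.3601 0.0132] ((0.5299367308616638, 0.3613849878311157), 0.035455018281936646)
pedal [ 0.5164 -0.3707  0.04  ] 1693 x [array([0.4458, 0.4601, 0.5172, 0.5762, 0.5909]), array([-0.4368, -0.4194, -0.3741, -0.333 , -0.3133]), array([0.01  , 0.0109, 0.0349, 0.0484, 0.053 ])] ((0.517830491065979, -0.37886208295822144), (0.13435539603233337, 0.11360315978527069), 9.396316528320312)
plane [-0.202  -0.0351  0.1303] 0.001507242069947252 ((0.5205355882644653, -0.371462345123291), (0.1131766140460968, 0.10372259467840195), 7.102484226226807)
tray [0.5689 0.0463 0.018 ] 1156 ((0.5705666542053223, 0.049964144825935364), (0.198044091463089, 0.2977186441421509), 6.540004253387451)
scene bench z -0.001312133577640517
L seed [0.5623 0.1177 
[... 290 characters left out ...]
 0.014 ] 461 [0.5334 0.3599 0.0122] ((0.5305388569831848, 0.35853731632232666), 0.036277685314416885)
pedal [ 0.5383 -0.3661  0.04  ] 1224 x [array([0.4535, 0.4753, 0.5359, 0.5859, 0.5969]), array([-0.4287, -0.4169, -0.3714, -0.3312, -0.3135]), array([0.01  , 0.0108, 0.0328, 0.0475, 0.0519])] ((0.5299881100654602, -0.3814097046852112), (0.1333867758512497, 0.11378069221973419), 13.427356719970703)
plane [-0.2041 -0.0413  0.1291] 0.0015971643735470417 ((0.5279808640480042, -0.3782546818256378), (0.11672796308994293, 0.11340849101543427), 9.539875030517578)
tray [0.5897 0.0489 0.018 ] 1404 ((0.5765084624290466, 0.04688720405101776), (0.3537682592868805, 0.3489830493927002), 54.387577056884766)
```

View pics/crop1.png

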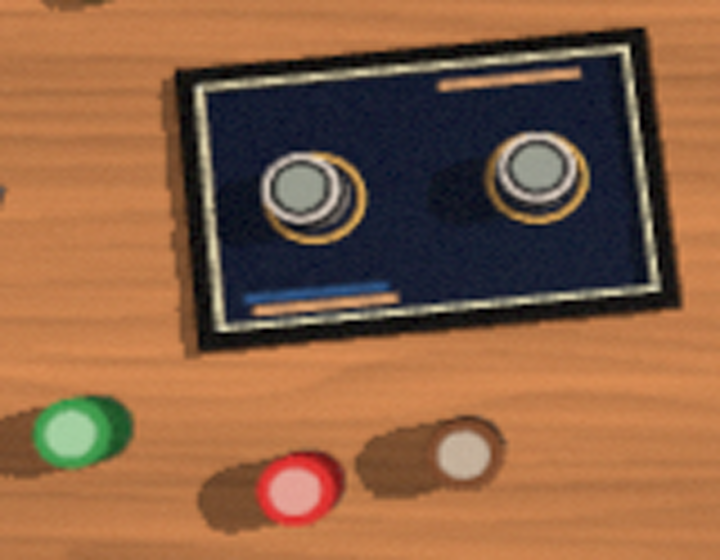

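View pics/crop2.png

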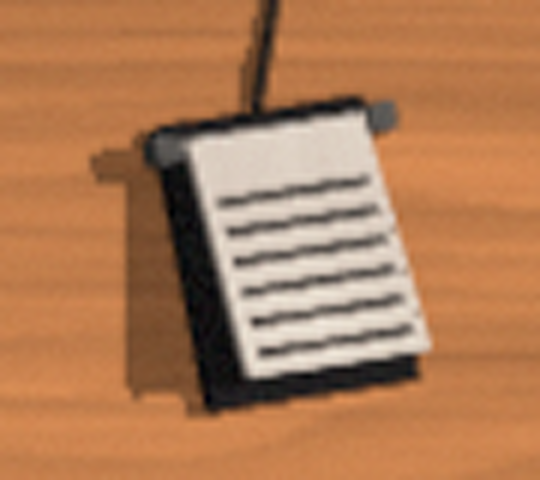

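The crops confirm it. The two bare-metal barrels stand in the rings in the tray, at (209,213) and (259,208). The coloured ones are outside the tray and not meant. The pedal plate's raised edge is at the bottom (robot side), from (381,253) to (412,248).

```bash
python3 - <<'E'
from h import *
np.set_printoptions(precision=4,suppress=True)
raised=px2w("top",[381.3,412],[253,248],z=.0505);far=px2w("top",[371.7,400.3],[213.3,208.7],z=.028)
a,b=raised.mean(0),far.mean(0);print(raised,far,a,b,np.linalg.norm((a-b)[:2]))
print("press geom",a+(b-a)/np.linalg.norm(b-a)*.027)
print("press net", px2w("top",391.1,238.8,z=.045),px2w("scene",147.1,157.9,z=.045))
print("view net",px2w("top",103.3,220.7,z=.15))
print("seats",px2w("top",[210,257.9],[215.5,207.9],z=.006),px2w("scene",[307.3,258.5],[227.8,219],z=.006))
s=bot.read_state();print(R.from_rotvec(s["tool_rot"]).as_matrix())
q=s["qpos"]
def ori(psi): # tool down, jaw(y) axis at angle psi from world x
    y=np.array([np.cos(psi),np.sin(psi),0]);z=np.array([0,0,-1.]);x=np.cross(y,z)
    return R.from_matrix(np.stack([x,y,z],1)).as_rotvec()
for nm,p in {"ped":(.49,-.37,.062),"L":(.564,.1187,.034),"R":(.5785,-.0208,.034),"V":(.53,.36,.148)}.items():
    for psi in np.arange(0,360,30): 
        try:k=bot.ik(p,ori(np.radians(psi)))
        except Exception as e:k=None
        print(nm,psi,k)
E
cat >> h.py <<'E'
def ori(psi): # tool down, jaw(y) axis at angle psi from world x
    y=np.array([np.cos(psi),np.sin(psi),0]);z=np.array([0,0,-1.]);x=np.cross(y,z)
    return R.from_matrix(np.stack([x,y,z],1)).as_rotvec()
E
```

```text
[[ 0.4601 -0.3473  0.0505]
 [ 0.4741 -0.4293  0.0505]] [[ 0.568  -0.3319  0.028 ]
 [ 0.5815 -0.411   0.028 ]] [ 0.4671 -0.3883  0.0505] [ 0.5748 -0.3714  0.028 ] 0.10900276063274789
press geom [ 0.4932 -0.3842  0.045 ]
press net [[ 0.4981 -0.3766  0.045 ]] [[ 0.4978 -0.3912  0.045 ]]
view net [[0.5318 0.3583 0.15  ]]
seats [[ 0.5594  0.1177  0.006 ]
 [ 0.5823 -0.0175  0.006 ]] [[ 0.5658  0.1165  0.006 ]
 [ 0.5797 -0.014   0.006 ]]
[[ 0.918   0.3966  0.    ]
 [ 0.3966 -0.918  -0.    ]
 [-0.      0.     -1.    ]]
ped 0 [ 0.8575  0.489  -0.3614  1.6611  0.1953  1.0272  0.4335]
ped 30 [ 0.9062  0.4992 -0.4245  1.6583  0.2315  1.0341  0.9321]
ped 60 [ 0.9496  0.5099 -0.4813  1.6557  0.2649  1.0412  1.4329]
ped 90 [ 1.0087  0.5273 -0.5599  1.6524  0.3127  1.0526  1.9242]
ped 120 [ 1.4345  0.8634 -1.2514  1.631   0.8497  1.2898  2.1232]
ped 150 [-0.2368  0.7947  1.1551  1.7207 -0.788   1.1706 -2.5202]
ped 180 [ 0.5379  0.4594  0.0433  1.6804 -0.0228  1.0022 -2.5526]
ped 210 [ 0.6     0.4605 -0.0347  1.6767  0.0183  1.0047 -2.0589]
ped 240 [ 0.6611  0.4637 -0.1116  1.673   0.0589  1.0082 -1.
[... 1792 characters left out ...]
V 30 [ 0.1328  0.7558 -1.2123  1.4843  0.711   1.393  -0.5902]
V 60 [ 0.0793  0.6835 -1.093   1.4869  0.6132  1.3445 -0.0121]
V 90 [ 0.1319  0.7544 -1.2102  1.4844  0.7092  1.392   0.458 ]
V 120 [ 0.0593  0.6622 -1.0531  1.4879  0.5824  1.3306  1.0528]
V 150 [ 0.1472  0.7808 -1.2493  1.4837  0.743   1.4104  1.4871]
V 180 [ 0.1472  0.7808 -1.2493  1.4837  0.743   1.4104  2.0107]
V 210 [ 0.1472  0.7808 -1.2493  1.4837  0.743   1.4104  2.5343]
V 240 [-1.2148  0.5139  0.7444  1.5629 -0.3642  1.2082 -2.4988]
V 270 [ 0.0396  0.6433 -1.0157  1.4889  0.5544  1.3186 -2.596 ]
V 300 [-0.1102  0.5428 -0.7653  1.4968  0.3856  1.2575 -1.9702]
V 330 [ 0.0332  0.6375 -1.004   1.4892  0.5457  1.315  -1.5437]
```

```bash
python3 - <<'E'
from h import *
np.set_printoptions(precision=3,suppress=True)
o=ori(np.radians(-60));p=np.array([.4945,-.383])
bot.set_gripper(0.0,20)
bot.move_ptp([*p,.11],o);bot.sleep(.2)
f0=bot.read_state()["contact_force"];print(f0)
hit=bot.move_linear([*p,.068],speed=.1,force_limit=30);print("68",hit)
for z in np.arange(.062,.034,-.004):
    hit=bot.move_linear([*p,z],speed=.04,force_limit=25)
    s=bot.read_state();f=s["contact_force"]-f0;print(round(z,3),hit,s["position"],f,s["time"])
    if hit or f[2]>14:break
bot.sleep(.4);s=bot.read_state();print(s["position"],s["contact_force"]-f0)
im,d=bot.read_camera("scene");cv2.imwrite("pics/ped.png",cv2.resize(im[120:220,90:220],None,fx=5,fy=5)[:,:,::-1])
E
```

```text
[0.196 0.102 0.198]
68 False
0.062 False [ 0.495 -0.384  0.063] [ 0.141 -0.991  3.24 ] 4.8167
0.058 False [ 0.495 -0.384  0.059] [-0.209 -2.011  4.218] 5.0667
0.054 False [ 0.495 -0.383  0.054] [-0.021 -2.635  6.342] 5.3167
0.05 False [ 0.494 -0.383  0.05 ] [-1.481 -2.472  6.213] 5.5667
0.046 False [ 0.494 -0.384  0.047] [-1.703 -2.592  7.181] 5.8167
0.042 False [ 0.495 -0.384  0.045] [-9.924  3.157 27.442] 6.0667
[ 0.495 -0.384  0.045] [-10.268   3.826  26.267]
```

View pics/ped.png

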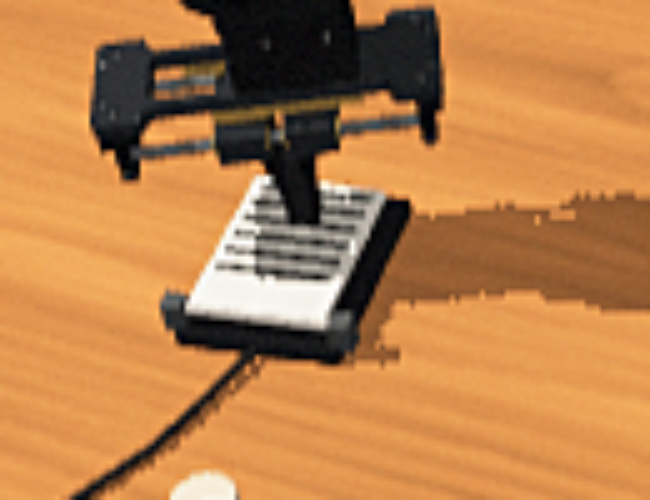

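The pedal is down at its stop. The force rose sharply to 26 N at TCP z 0.045, and the picture shows the plate flat on its base. Next I release it, check that it comes up, and lift the left barrel.

```bash
python3 - <<'E'
from h import *
np.set_printoptions(precision=4,suppress=True)
p=np.array([.4945,-.383])
bot.move_linear([*p,.2],speed=.2)
o=ori(0.);q=[.565,.1185]
bot.move_ptp([*q,.16],o);bot.set_gripper(.087,20);
im,d=bot.read_camera("scene");cv2.imwrite("pics/ped2.png",cv2.resize(im[100:280,90:390],None,fx=2.6,fy=2.6)[:,:,::-1])
s=bot.read_state();w,_=bot.read_camera("wrist");cv2.imwrite("pics/w1.png",w[:,:,::-1]);print(s["position"],s["time"])
E
```

```text
[0.565  0.1185 0.16  ] 10.8667
```

View pics/ped2.png

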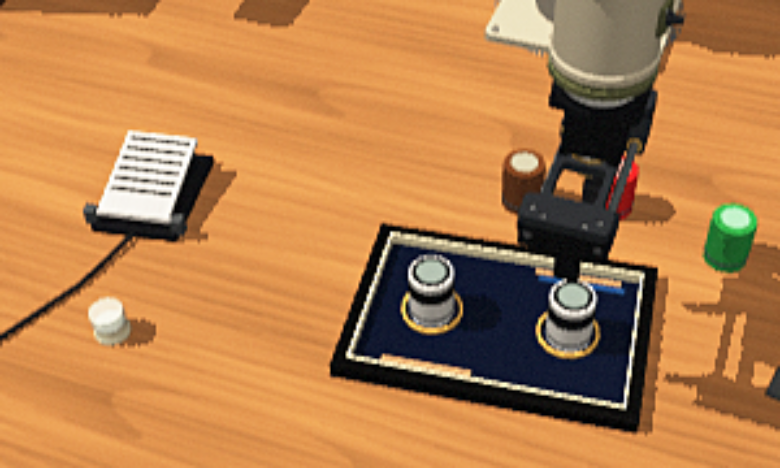

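View pics/w1.png

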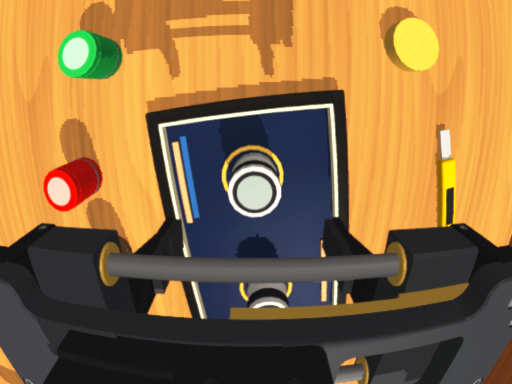

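Pedal up again: its raised edge stands clear of the base in the scene view. In the wrist view the left barrel's top is at (254,190), between the jaws. Next is its exact position.

```bash
cat >> h.py <<'E'
def wrist2w(u,v,z,pos,rv):
    m=bot.camera_model("wrist");a=np.array([u-m["cx"],v-m["cy"]]);r=np.hypot(*a);th=r/m["fx"]
    c=np.array([*(np.sin(th)*a/max(r,1e-9)),np.cos(th)]);H=m["hand_eye"];Rw=R.from_rotvec(rv).as_matrix()
    o=Rw@H[:3,3]+pos;dr=Rw@H[:3,:3]@c;return o+dr*(z-o[2])/dr[2]
E
python3 - <<'E'
from h import *
s=bot.read_state()
for u,v,z in[(254,190,.066),(254,177,.011),(267,300,.066)]:print(wrist2w(u,v,z,s["position"],s["tool_rot"]))
w=cv2.imread("pics/w1.png")[120:230,180:330];cv2.imwrite("pics/w1c.png",cv2.resize(w,None,fx=5,fy=5))
E
```

```text
[0.56709078 0.12230079 0.066     ]
[0.5673448 0.1183793 0.011    ]
[0.58054336 0.00499058 0.066     ]
```

View pics/w1c.png

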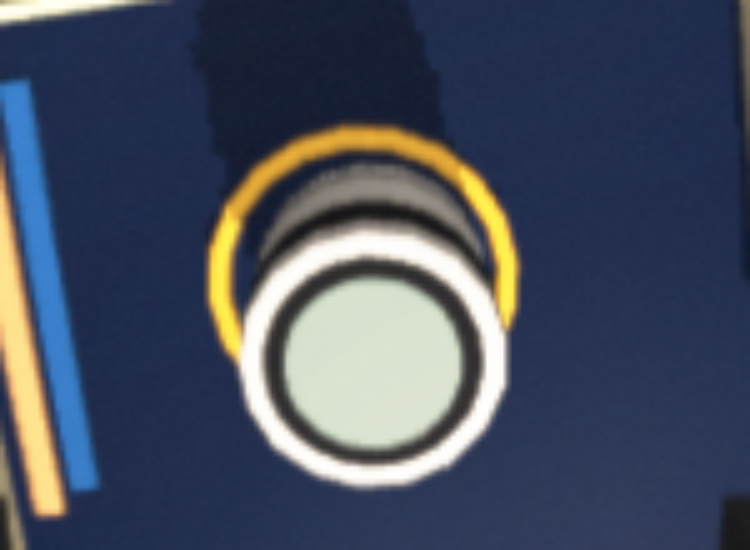

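```bash
cat >> h.py <<'E'
def pick(q,o,g=30):
    bot.move_linear([*q,.036],o,speed=.12,force_limit=15) and print("HIT")
    bot.set_gripper(.04,g); s=bot.read_state(); print("grip",s["grip_width"],s["position"])
    zg=s["position"][2]
    bot.move_linear([*q,.10],speed=.08);bot.sleep(.7)
    fs=[]
    for _ in range(5):
        fs.append(bot.read_state()["contact_force"]);bot.sleep(.06)
    s=bot.read_state();print("lifted",np.mean(fs,0),s["grip_width"],s["time"])
    return zg
E
python3 - <<'E'
from h import *
np.set_printoptions(precision=4,suppress=True)
q=[.566,.120];o=ori(0.)
bot.move_linear([*q,.10],o,speed=.15);bot.sleep(.5)
print(np.mean([(bot.read_state()["contact_force"],bot.sleep(.06))[0] for _ in range(5)],0))
print(pick(q,o))
w,_=bot.read_camera("wrist");cv2.imwrite("pics/w2.png",w[:,:,::-1])
im,d=bot.read_camera("scene");cv2.imwrite("pics/s2.png",cv2.resize(im[140:280,190:390],None,fx=3.8,fy=3.8)[:,:,::-1])
E
```

```text
[ 0.1758 -0.2955  0.3655]
grip 0.045272679416739334 [0.5661 0.12   0.036 ]
lifted [-0.0154 -0.1396 -3.9465] 0.045324075451153634 15.6667
0.03604137702976123
```

View pics/s2.png

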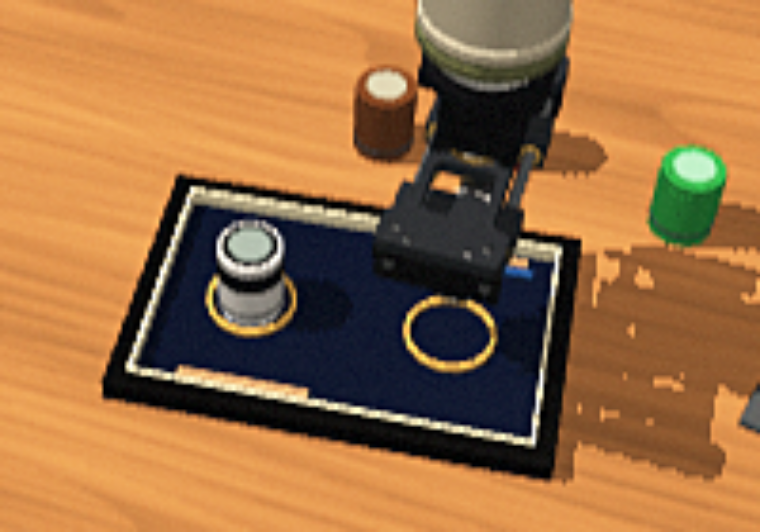

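View pics/w2.png

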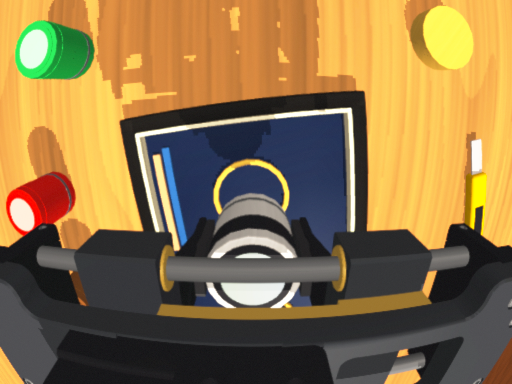

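The left barrel is lifted (fingers hold it, ring empty at (250,190) in the wrist view) and weighs about 4.3 N. I'll set it back and take the right one.

```bash
python3 - <<'E'
from h import *
np.set_printoptions(precision=4,suppress=True)
q=[.566,.120];o=ori(0.)
bot.move_linear([*q,.039],speed=.08)
h=bot.move_linear([*q,.0345],speed=.015,force_limit=3);s=bot.read_state();print("set",h,s["position"],s["contact_force"])
bot.sleep(.2);bot.set_gripper(.087,30);bot.sleep(.2)
bot.move_linear([*q,.15],speed=.15)
s=bot.read_state();w,_=bot.read_camera("wrist");cv2.imwrite("pics/w3.png",w[:,:,::-1])
bot.move_linear([.5795,-.0195,.15],speed=.2)
s=bot.read_state();print(s["position"],s["time"]);w,_=bot.read_camera("wrist");cv2.imwrite("pics/w4.png",w[:,:,::-1])
E
```

```text
set True [0.5665 0.1201 0.036 ] [ 0.1337 -0.1392  4.1366]
[ 0.5793 -0.0178  0.1499] 20.15
```

View pics/w3.png

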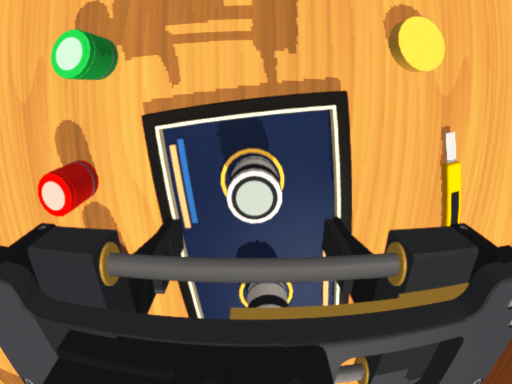

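View pics/w4.png

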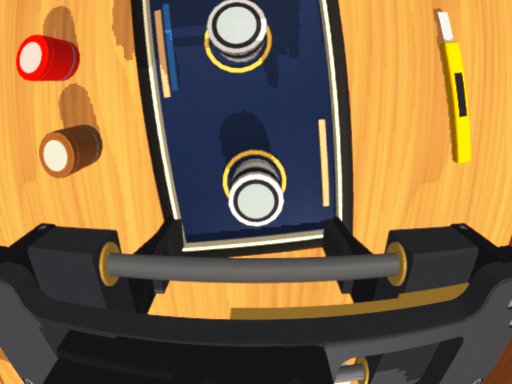

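The left barrel is upright in its ring, with its top at (254,197) in w3. The right one is at (256,201) in w4, between the jaws.

```bash
python3 - <<'E'
from h import *
np.set_printoptions(precision=4,suppress=True)
q=[.5795,-.0195];o=ori(0.)
print(pick(q,o))
im,d=bot.read_camera("scene");cv2.imwrite("pics/s5.png",cv2.resize(im[140:280,190:390],None,fx=3.8,fy=3.8)[:,:,::-1])
E
```

```text
grip 0.045534374339016234 [ 0.5796 -0.0195  0.036 ]
lifted [ 0.0523  0.1149 -1.4712] 0.045016634945046145 24.025
0.03603811303124168
```

View pics/s5.png

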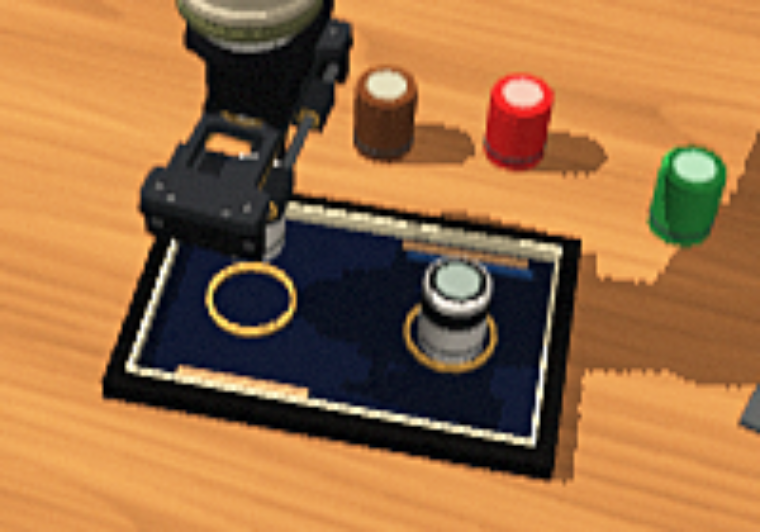

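The right barrel is lifted and weighs about 1.7 N against 4.3 N, so the left one is the heavier. I'll put the right one back, take the left one and carry it to the view point.

```bash
python3 - <<'E'
from h import *
np.set_printoptions(precision=4,suppress=True)
q=[.5795,-.0195];o=ori(0.)
bot.move_linear([*q,.039],speed=.08)
h=bot.move_linear([*q,.0345],speed=.015,force_limit=3);s=bot.read_state();print("set",h,s["position"],s["contact_force"])
bot.sleep(.2);bot.set_gripper(.087,30);bot.sleep(.2)
bot.move_linear([*q,.13],speed=.15)
q=[.566,.120]
bot.move_linear([*q,.13],speed=.2)
im,d=bot.read_camera("scene");cv2.imwrite("pics/s6.png",cv2.resize(im[140:280,190:390],None,fx=3.8,fy=3.8)[:,:,::-1])
s=bot.read_state();w,_=bot.read_camera("wrist");cv2.imwrite("pics/w6.png",w[:,:,::-1]);print(s["time"])
print(pick(q,o))
E
```

```text
set True [ 0.58   -0.0195  0.036 ] [-0.6525 -0.1475  5.1766]
28.325
grip 0.045591685359260774 [0.5661 0.12   0.036 ]
lifted [-0.3069 -0.3795 -3.8445] 0.04570318021135136 32.0333
0.03602856006088233
```

View pics/s6.png

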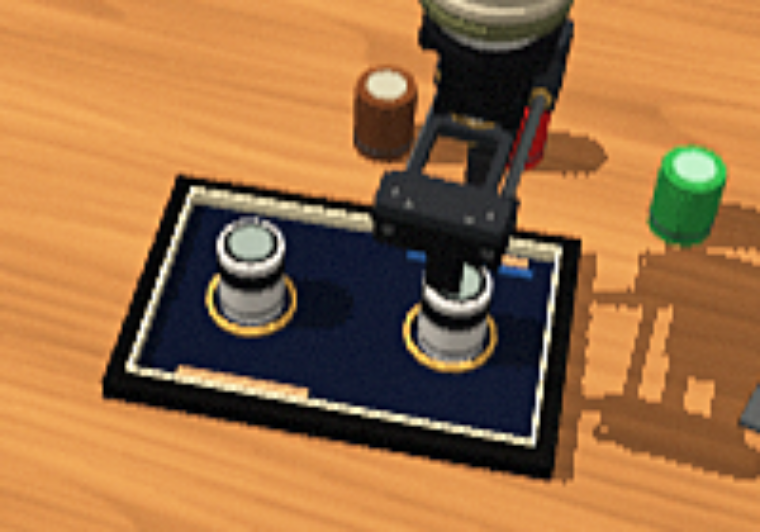

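Both barrels stood upright in their rings, right at (250,280) and left at (455,315) in the crop. The heavier one is held again at about 4.2 N. Now to the view point.

```bash
python3 - <<'E'
from h import *
np.set_printoptions(precision=4,suppress=True)
bot.move_linear([.566,.12,.165],speed=.12)
bot.move_linear([.5305,.360,.165],speed=.12)
bot.move_linear([.5305,.360,.150],speed=.06);bot.sleep(1)
s=bot.read_state();print(s["position"],s["grip_width"],s["contact_force"],s["time"],np.abs(s["qd"]).max())
for n in("scene","top","wrist"):
    im,d=bot.read_camera(n)
    if n!="wrist":
        P=cloud(n,im,d);m=(np.hypot(P[...,0]-.5305,P[...,1]-.36)<.04)&(P[...,2]>.11)&(P[...,2]<.185)
        if m.sum():print(n,m.sum(),[np.percentile(P[m][:,i],[2,50,98]) for i in range(3)])
        print(n,[(r["at"],r["p"]) for r in bot.place_of(n,"lens_a_center")][:3])
    cv2.imwrite(f"pics/f_{n}.png",im[:,:,::-1])
E
```

```text
[0.5305 0.36   0.15  ] 0.045454592043968255 [-0.2432 -0.9143 -3.8562] 36.3 0.0017889285472368534
scene 99 [array([0.5027, 0.552 , 0.5655]), array([0.3414, 0.3588, 0.3752]), array([0.1193, 0.1391, 0.1847])]
scene [([257.5, 209.5], 0.97)]
top 266 [array([0.5045, 0.528 , 0.5573]), array([0.336 , 0.3421, 0.3567]), array([0.1248, 0.1604, 0.1823])]
top [([259.7, 207.9], 0.71)]
```

View pics/f_scene.png

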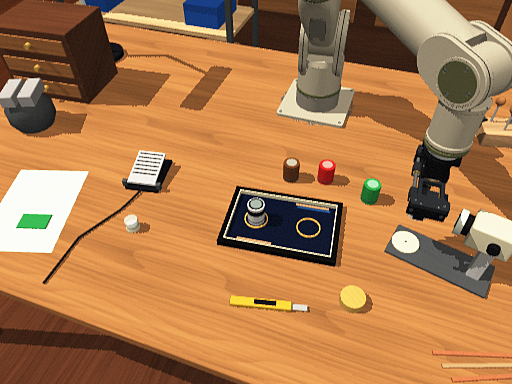

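View pics/f_wrist.png

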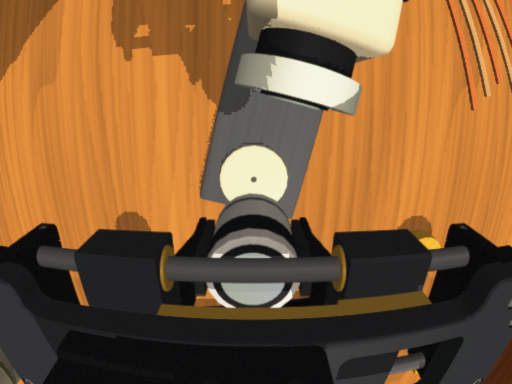

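View pics/f_top.png

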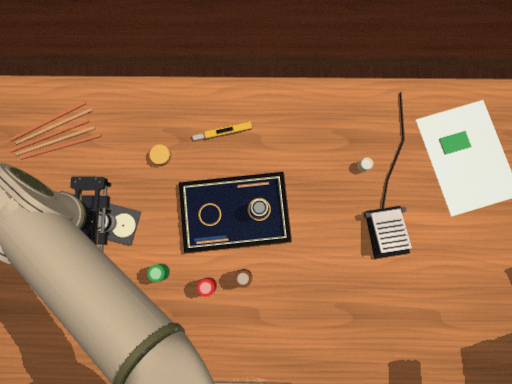

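The heavier barrel is held upright over the stage. In the scene and top views the lighter one stands in its ring, the pedal is up and the bystanders look in place. As a cross-check I'll use the stage's centre dot at (254,180) in the wrist view.

```bash
python3 - <<'E'
from h import *
s=bot.read_state();print(wrist2w(253.7,179.5,.014,s["position"],s["tool_rot"]))
f=np.load("top0.npz");a=f["im"];b=cv2.imread("pics/f_top.png")[:,:,::-1]
for n,(u,v) in dict(jar=(366,164),knife=(222,131),tin=(160,155),right=(259,208),pedal=(388,232)).items():
    x=a[v-14:v+14,u-25:u+25].astype(int);y=b[v-14:v+14,u-25:u+25].astype(int);print(n,np.abs(x-y).mean())
E
```

```text
[0.53242094 0.36093589 0.014     ]
jar 2.189047619047619
knife 2.113809523809524
tin 2.098333333333333
right 7.192619047619048
pedal 2.442142857142857
```

The stage centre agrees within 2 mm, and the pedal and bystanders are unchanged. Handing in.

```bash
python3 - <<'E'
from plant import bot
bot.close_job()
E
```

```text
the job is handed in; nothing more can be done
```

The job is handed in, at about 36 s of the 72 s allowed; I get no verdict.

**What I did:**
- **Pedal:** I pressed it to its stop at about 26 N for over 0.4 s, then let it come up.
- **Weighing:** I lifted the left barrel (about 4.3 N), set it back, then lifted the right one (about 1.7 N) and set that back. The left barrel is clearly the heavier.
- **Finish:** I picked the left barrel up again and hold it upright over the camera stage with a 30 N grip.

**Last checks:**
- **Position:** The gripper stood still at (0.5305, 0.360, 0.150). The stage's centre dot in the wrist view came out at (0.5324, 0.3609), so the two agree within about 2 mm. The barrel's height comes from how it was gripped, because the images gave no clean measurement of it there.
- **Lighter barrel:** It is upright in its own ring. The before and after pictures differ slightly there, probably a shift of a millimetre or two inside the ring plus changed shadows; I did not measure it.
- **Everything else:** The pedal is up, and the knife, jar and tin are unchanged between the first and last top pictures.

**What disagreed:** The cameras' estimates of the barrel and pedal positions differed by 3 to 5 mm (up to about 15 mm for the network's pedal point), so I used averages. The networks did not recognise the held barrel in the last pictures.

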